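Move a chromatography plate from dryer to rack with the plate lifter

TASK

Slide the red-handled lifter under the coated glass plate on the drying unit, lift the plate clear, carry it level to the blue rack and set it down gently, coated side up, so that it lies flat on the two ledges between the lips. Then draw the lifter out and lay it flat on its dark mat again. Do not touch the plate with the gripper or arm, do not drop it, and leave the other things on the bench where they stand.

Things in the scene. Friction and masses are not known exactly. Their poses are not given: they have to be found in the camera images.
- plate: square glass plate with a white coating and three coloured bands on its upper face, 100 x 100 x 4 mm, about 100 g, loose. It lies on the dryer's two ribs, coated side up. Origin: centre of its underside; z up through the coating; x points away from the robot, about along the dryer's ribs.
- lifter: loose plate lifter, 250 g, flat on the mat, tip (+x) away from the robot: steel blade 155 (x) x 50 (y) x 3 mm, above its rear a red bar grip 84 (x) x 22 (y) x 22 mm high on a post 30 x 12 mm. Origin: blade underside, straight below the grip's middle (61 mm up); z up. Blade from x = -30 to +125 mm; the part ahead of the post, x from 15 to 125 mm, carries the plate.
- lifter_grip (a point): middle of the lifter's red grip, 61 mm above the blade's underside; axes as the lifter's.
- lifter_mid (a point): middle of the lifter's blade, on its underside, 47.5 mm ahead of the lifter's origin.
- dryer: cream drying unit 150 (x) x 140 (y) x 32 mm, fixed, black panel in front (-x, to the robot), left or right of the mat, rack on the other side. Two steel ribs along x, 10 mm high (tops at 42 mm), 39 to 47 mm either side of the middle; the channel between them (78 wide, 10 high) under the plate is open in front and behind. Stops 6 mm high on the ribs at x = 62 mm. Origin: centre of underside.
- rack: fixed blue rack 130 (x) x 117 (y) mm, open on top and in front (-x, to the robot). Two level ledges along x, tops at 70 mm, 36 to 54.5 mm either side of the middle; the slot between them (72 wide, 60 deep) is open in front, closed behind only below 36 mm. Lips 5 mm high on the outer edges (109 mm between them) and at the rear ends (x = 61 mm). Origin: centre of underside; z up.
- rack_seat (a point): point midway between the two ledges, at the height of their tops, in the middle of their length: where the centre of the plate's underside belongs. Axes as the rack's.
- mat: dark rubber mat, fixed, 220 (x) x 120 (y) x 2 mm, the lifter's place. Origin: centre of its underside; z up.
- vial: bystander: small amber vial with white cap, 28 mm across, 60 mm high, beyond the mat; origin under its centre
- beaker: bystander: glass beaker, 60 mm across, 70 mm high; origin under its centre
- jar: bystander: white jar with blue lid, 60 mm across, 60 mm high; origin under its centre
- amber_left: bystander: amber bottle, 66 mm across, 150 mm high, at the left; origin under its centre
- amber_right: bystander: amber bottle, 66 mm across, 150 mm high, at the right; origin under its centre
Things that resemble listed ones, but are neither listed nor needed, are in the scene too. What is shaped like the plate but brown is not meant.

How it is judged:
By the outcome, as a careful person would: the job done as asked, in the order asked, and still so for the second after the job is handed in, with the robot touching nothing.
It also fails if it takes over 67 s, if anything falls off the work surface, if the arm or the gripper's body presses on something with over 40 N, if the wrist force passes 120 N, or if a joint passes its speed limit or range.

ROBOT

A 6-joint arm with a two-finger parallel gripper is mounted at the origin on the work surface. World frame = base frame: x ahead of the robot, y to its left, z up, the work surface at z = 0. Lengths are in mm, angles in rad, forces in N, time in s.
With the tool pointing down it reaches from about 350 to 775 mm from the base axis. Payload 7.3 kg.
Tool frame: the origin (TCP) lies on the front face of the gripper's body, between the roots of the fingers; the fingertips stand 66 mm ahead of it and the grasp point (between the pads) lies 47 mm ahead of it (bot.tip_extent is the distance from the TCP to the fingertips, in mm); z points along the fingers, y is the line along which they close (so a half turn about z gives the same grasp; the last joint's range is limited). The gripper opens to 92 mm and grips with 3 to 60 N. Pads are 19 mm wide; open, the fingers measure 130 mm over their backs; the gripper's body (75 mm by 190 mm) begins 47 mm behind the grasp point.
Start: joints at [-1.412, 0.342, 1.524, -0, 1.275, -0.146], TCP at [157.575, -500.808, 292.241] pointing down, gripper open.
Joint ranges: [-2.53, 2.53], [-0.77, 2.02], [0.04, 2.7], [-1, 4.14], [0.28, 2.66], [-3.11, 3.11]. Speed limits (rad/s): [2.57, 2.57, 3.14, 3.14, 3.14, 3.14].

INTERFACE

Orientations are given as [roll, pitch, yaw] about the fixed x, y, z axes, in that order (R = Rz(yaw) Ry(pitch) Rx(roll)).
In Python, from plant import readout, viewer, order, bot gives the robot as it stands.
- The arm moves only by the shell command python3 -m creep 'ROWS'. ROWS is text: rows parted by semicolons, each of 7 numbers parted by spaces: the shift along the world's x, y, z in m, then the turn, a rotation vector about the world's x, y, z in rad, then the opening in per cent of the stroke, from 0 (shut) to 100 (fully open). A call has 1 to 8 rows; each row shifts and turns the commanded pose from where the row before left it; what a row does not reach is not made up. A row lasts 1/12 s, in which the tool goes at most 41.7 mm and 7.16 degrees, less where a joint would pass 70% of its speed; a pose out of reach is approached as far as the arm can. A call is refused whole if a number of a shift passes 0.0417 or a number of a turn 0.125, either way. A call with a gripper value outside its range is refused whole. The fingers move at their own pace and stop on an object; the grip force is fixed at half the most. Time passes only in rows, so rows that do not move let the fingers close. It gives the time, the measured TCP pose, the force, the opening and the grip force at its end, in the units of the state.
- readout.get_obs(): the state, without advancing time (a new reading comes with each control period).
- viewer.capture(name): name is "scene" or "top"; returns the picture (400x640x3 uint8, red, green, blue); there is no depth.
- viewer.camera_info(name): a dict with "fx", "fy", "cx", "cy" (pixels), "D" ([k1, k2, p1, p2, k3] as OpenCV has them; the pictures are not rectified), "origin" and "rotation" of the camera in the world. Camera axes: x right, y up, looking along -z (the intrinsics and any distortion apply to the point x, -y, -z); pixel columns grow to the right and rows downward; lengths in mm; the calibration is good to about 2 mm. A picture is of the moment at which its call begins. camera_info takes no time and is no camera call.
- order.close_job(): hands the job in; it is judged then, once.
The state is a dict: "time": time; "joint_positions": joint angles; "dq": joint speeds; "tau": joint torques, N m; "tool_pos": TCP position; "tcp_rot": TCP orientation; "contact_force": force on the tool from outside, world axes, zero at the start; "moment": the same for the moment, N m; "grip_width": finger opening in mm; "finger_force": force on a finger pad.
Only numpy, scipy, OpenCV 4.12 (cv2) and the standard library are available. Lean on these libraries where they do the work, as an engineer would, in place of code of your own. Each camera call takes 0.05 s, during which the arm holds its last target. There are 200 camera calls.

## Working session

There is one attempt and no reset: what is moved stays moved. The work goes in short steps, Python scripts to look and compute and a shell command to move; the robot and the scene stay as the last step left them, time stands still between calls to the robot, and variables do not carry over. Pictures are saved under pics/ and viewed, at most 10 in all, crops included, and the job is handed in when it is done.

```bash
mkdir -p pics; ls; python3 - <<'E'
from plant import readout, viewer, order, bot
import cv2
for n in("scene","top"):
    cv2.imwrite(f"pics/{n}0.png",viewer.capture(n)[:,:,::-1]); print(n,viewer.camera_info(n))
o=readout.get_obs();print(o)
E
```

```text
pics
scene {'fx': 428.08339914567273, 'fy': 428.08339914567273, 'cx': 313.0989431021481, 'cy': 198.78744439343066, 'D': array([0.03248425, 0.        , 0.        , 0.        , 0.        ]), 'origin': array([1246.1455045 , -573.08243033, 1028.16606641]), 'rotation': array([ 0.74217497, -0.01411856,  0.81893748])}
top {'fx': 405.57079932203703, 'fy': 405.57079932203703, 'cx': 314.43449448325146, 'cy': 197.78949125462873, 'D': array([-0.0782649,  0.       ,  0.       ,  0.       ,  0.       ]), 'origin': array([ 527.36392815,   -6.98197805, 1548.86227639]), 'rotation': array([ 0.05881231,  0.02456042, -1.59152024])}
{'time': 0.1, 'joint_positions': array([-1.41199069e+00,  3.42650556e-01,  1.52489972e+00, -1.82025732e-05,
        1.27538795e+00, -1.45984994e-01]), 'dq': array([-0.00105294, -0.00049611, -0.0024649 ,  0.00107877,  0.00108322,
        0.00067099]), 'tau': array([ 1.56136739e-03, -4.32005060e+01, -2.44694495e+01,  7.19231553e-02,
        5.26040001e-02, -5.42942587e-05]), 'tool_pos': array([ 157.53154944, -500.53254533,  291.62328796]), 'tcp_rot': array([-3.14025887e+00, -1.78513653e-04,  3.04795819e-01]), 'contact_force': array([ 0.57222904,  0.4339877 , -0.28706154]), 'moment': array([-0.01181061, -0.02616371,  0.00724674]), 'finger_force': 0.0, 'grip_width': 91.92454405310508}
```

View pics/scene0.png

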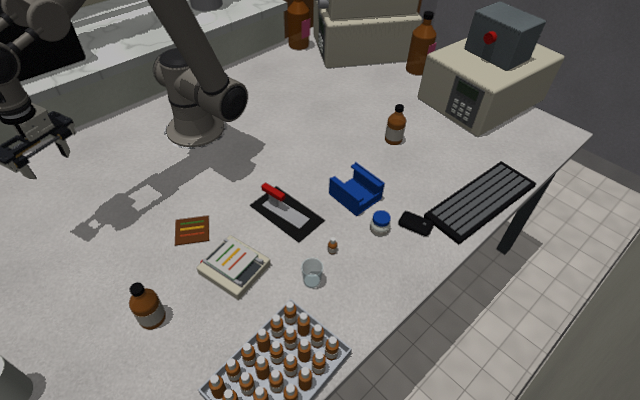

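View pics/top0.png

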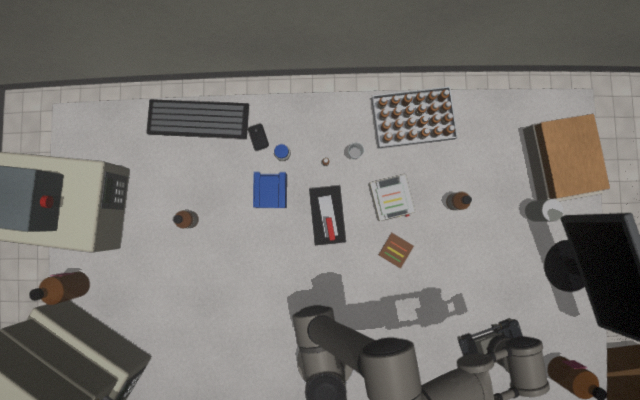

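The scene view shows the white, banded plate on the cream dryer at (235,258), the red-handled lifter at (285,208) and the blue rack at (357,188). In the top view they are at (391,197), (327,218) and (270,190).
Could be mistaken for the plate: the brown plate at top (396,250), which is excluded by colour. Lifter: only the red grip at top (330,228); the red knob at (45,201) is on an instrument. Rack: only the blue U at (270,190); the jar lid at (282,152) is round.

```bash
cat > h.py <<'E'
from plant import readout, viewer, order, bot
import cv2, numpy as np
from scipy.spatial.transform import Rotation as R
I={n:viewer.camera_info(n) for n in("scene","top")}
def K(n): c=I[n]; return np.array([[c["fx"],0,c["cx"]],[0,c["fy"],c["cy"]],[0,0,1.]])
def rays(n,px):
    c=I[n]; u=cv2.undistortPoints(np.array(px,float).reshape(-1,1,2),K(n),c["D"]).reshape(-1,2)
    d=np.c_[u[:,0],-u[:,1],-np.ones(len(u))]
    return c["origin"],R.from_euler("xyz",c["rotation"]).apply(d)
def onz(n,px,z):
    o,d=rays(n,px); return o+d*((z-o[2])/d[:,2])[:,None]
def proj(n,P):
    c=I[n]; p=R.from_euler("xyz",c["rotation"]).inv().apply(np.atleast_2d(P)-c["origin"])*[1,-1,-1]
    return cv2.projectPoints(p,np.zeros(3),np.zeros(3),K(n),c["D"])[0].reshape(-1,2)
def blob(img,lo,hi,box):
    h=cv2.cvtColor(img,cv2.COLOR_RGB2HSV); m=cv2.inRange(h,np.array(lo),np.array(hi))
    k=np.zeros_like(m); x0,y0,x1,y1=box; k[y0:y1,x0:x1]=m[y0:y1,x0:x1]
    cs=cv2.findContours(k,cv2.RETR_EXTERNAL,cv2.CHAIN_APPROX_NONE)[0]
    return max(cs,key=cv2.contourArea).reshape(-1,2).astype(float)
def rect(n,cnt,z):
    P=onz(n,cnt,z)[:,:2].astype(np.float32); (c,s,a)=cv2.minAreaRect(P); return np.round(c,1),np.round(s,1),round(a,1)
E
python3 - <<'E'
from h import *
t=viewer.capture("top"); s=viewer.capture("scene")
cv2.imwrite("pics/topc.png",cv2.resize(t[130:270,240:425,::-1],None,fx=4,fy=4,interpolation=cv2.INTER_CUBIC))
cv2.imwrite("pics/scenec.png",cv2.resize(s[150:305,190:390,::-1],None,fx=3.8,fy=3.8,interpolation=cv2.INTER_CUBIC))
print("mat",rect("top",blob(t,(0,0,0),(180,255,50),(300,175,355,255)),2))
print("grip",rect("top",blob(t,(0,150,80),(8,255,255),(310,180,350,250)),61))
print("gripS",rect("scene",blob(s,(0,150,80),(8,255,255),(250,170,300,220)),61))
print("rack",rect("top",blob(t,(105,120,40),(125,255,255),(245,165,295,215)),72))
E
```

```text
mat (array([552.7, -17.8]), array([209. , 110.8]), 4.5)
grip (array([501.4, -26.1]), array([78.8, 17.8]), 11.7)
gripS (array([496.1, -25.5]), array([83.4, 24.2]), 10.1)
rack (array([647.6, 192.3]), array([114.6, 125. ]), 88.6)
```

View pics/topc.png

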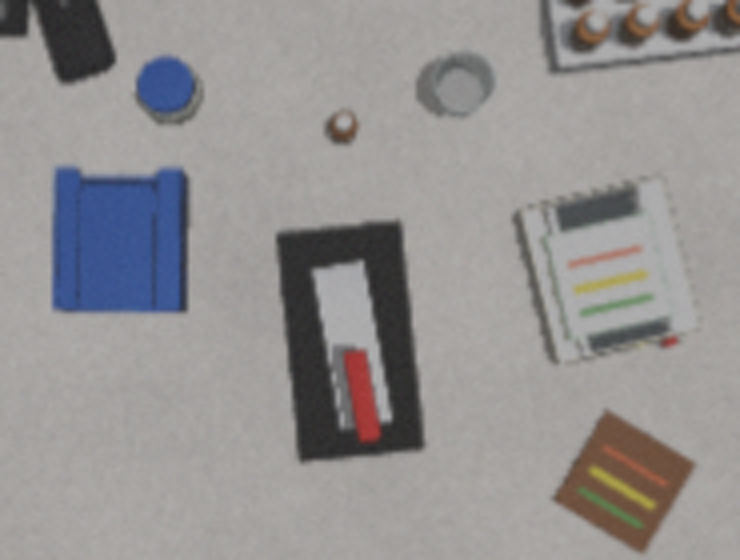

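View pics/scenec.png

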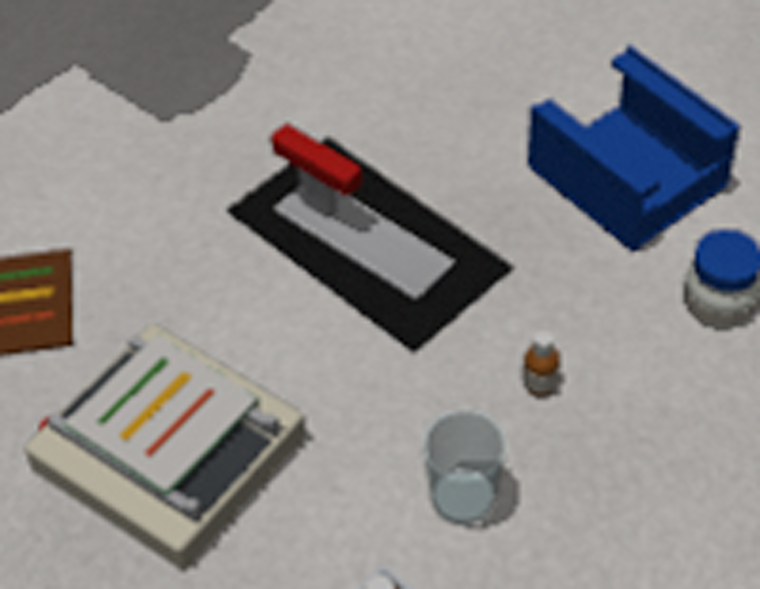

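The crops confirm the choice. In the top crop the white plate with three bands is centred at (617,275), with dark panels showing in front and behind, so the channel runs about along x. The lifter blade corners are (312,268), (363,260), (393,422) and (341,430). The rack opens toward the robot, and the brown plate is a separate thing.

```bash
python3 - <<'E'
from h import *
T=lambda L:(np.array(L)+.5)/4-.5+[240,130]
S=lambda L:(np.array(L)+.5)/3.8-.5+[190,150]
def show(n,P):
    print(n,np.round(P[:,:2],1).tolist(),"c",np.round(P[:,:2].mean(0),1))
show("blade top",onz("top",T([(312,268),(363,260),(393,422),(341,430)]),5))
show("blade scene",onz("scene",S([(272,210),(416,299),(457,260)]),5))
show("plate scene",onz("scene",S([(150,337),(258,402),(170,490),(65,415)]),46))
show("bands top: centres r,y,g",onz("top",T([(605,256),(611,281),(617,304)]),46))
show("bands scene g,y,r",onz("scene",S([(133,390),(156,405),(180,422)]),46))
show("dryer top outline",onz("top",T([(517,212),(663,178),(700,328),(557,362)]),32))
show("dryer panels rear/front mid (top)",onz("top",T([(597,206),(629,334)]),32))
show("rack top lips corners",onz("top",T([(55,168),(185,169),(185,310),(54,310)]),75))
show("rack inner slot edges front/rear",onz("top",T([(78,310),(155,310),(155,183),(80,183)]),70))
show("rack scene top: frontL,frontR rear..",onz("scene",S([(530,104),(640,192),(625,48),(738,124)]),75))
t=viewer.capture("top")
h=cv2.cvtColor(t,cv2.COLOR_RGB2HSV)
for y in (190,197,205): print([tuple(int(v) for v in h[y,x]) for x in range(368,416,2)])
E
```

```text
blade top [[623.2, 16.8], [629.8, -32.0], [475.3, -56.9], [468.7, -7.5]] c [549.3 -19.9]
blade scene [[478.3, -62.1], [631.0, -36.5], [623.3, 15.4]] c [577.5 -27.7]
plate scene [[547.9, -229.7], [649.4, -206.7], [666.6, -297.4], [564.4, -315.7]] c [ 607.1 -262.4]
bands top: centres r,y,g [[625.8, -255.7], [602.5, -260.5], [581.0, -265.4]] c [ 603.1 -260.6]
bands scene g,y,r [[579.3, -267.2], [601.5, -262.6], [625.2, -258.6]] c [ 602.  -262.8]
dryer top outline [[669.9, -176.9], [698.9, -315.0], [557.4, -344.8], [528.7, -210.2]] c [ 613.7 -261.7]
dryer panels rear/front mid (top) [[673.9, -252.1], [553.3, -278.2]] c [ 613.6 -265.1]
rack top lips corners [[716.2, 249.9], [712.3, 130.1], [583.1, 132.2], [585.7, 252.3]] c [649.3 191.1]
rack inner slot edges front/rear [[585.4, 231.1], [583.9, 160.2], [700.7, 158.4], [702.4, 227.8]] c [643.1 194.4]
rack scene top: frontL,frontR rear.. [[582.5, 135.4], [712.3, 130.3], [588.6, 244.5], [715.0, 246.1]] c [649.6 189.1]
[(23, 7, 155), (15, 11, 96), (23, 14, 161), (30, 2, 162), (55, 21, 145), (120, 1, 173), (0, 1, 173), (165, 3, 174), (0, 0, 172
[... 198 characters left out ...]
 8, 160), (12, 8, 162)]
[(12, 8, 168), (18, 8, 163), (12, 13, 98), (24, 8, 166), (0, 0, 162), (65, 10, 147), (0, 0, 171), (5, 18, 169), (0, 10, 172), (170, 4, 171), (0, 0, 170), (150, 1, 172), (0, 0, 171), (15, 3, 173), (24, 7, 171), (25, 25, 171), (25, 55, 173), (30, 4, 171), (0, 0, 170), (80, 5, 170), (150, 1, 172), (30, 5, 170), (8, 7, 152), (6, 8, 160)]
[(23, 6, 170), (20, 9, 168), (12, 8, 153), (20, 9, 88), (24, 8, 167), (30, 3, 159), (50, 10, 147), (135, 3, 173), (120, 1, 173), (0, 1, 174), (0, 0, 168), (50, 5, 170), (54, 26, 157), (55, 40, 148), (54, 57, 143), (55, 63, 141), (53, 44, 152), (53, 14, 162), (0, 0, 171), (75, 3, 170), (75, 6, 171), (120, 1, 173), (0, 2, 170), (0, 7, 150)]
```

```bash
python3 -m creep '0.023 0.0317 -0.003 0 0 -0.0093 60;0.023 0.0317 -0.003 0 0 -0.0093 60;0.023 0.0317 -0.003 0 0 -0.0093 60;0.023 0.0317 -0.003 0 0 -0.0093 60;0.023 0.0317 -0.003 0 0 -0.0093 60;0.023 0.0317 -0.003 0 0 -0.0093 60;0.023 0.0317 -0.003 0 0 -0.0093 60;0.023 0.0317 -0.003 0 0 -0.0093 60'
python3 -m creep '0.023 0.0317 -0.005 0 0 -0.0093 60;0.023 0.0317 -0.005 0 0 -0.0093 60;0.023 0.0317 -0.005 0 0 -0.0093 60;0.023 0.0317 -0.005 0 0 -0.0093 60;0.023 0.0317 -0.005 0 0 -0.0093 60;0.023 0.0317 -0.005 0 0 -0.0093 60;0.023 0.0317 -0.005 0 0 -0.0093 60;0 0 0 0 0 0 60'
python3 - <<'E'
from h import *
print(onz("top",[(459,200),(183,219)],100)[:,:2])
# visible red of grip from scene: corners of top face at z=74 (mat2+72)
s=viewer.capture("scene"); c=blob(s,(0,150,80),(8,255,255),(230,150,310,230))
print(cv2.boundingRect(c.astype(np.int32)), rect("scene",c,63))
cv2.imwrite("pics/s1.png",cv2.resize(s[100:300,180:400,::-1],None,fx=3,fy=3,interpolation=cv2.INTER_CUBIC))
E
```

```text
time: 0.92
tool_pos: [342.2, -245.5, 268.3]
tcp_rot: [3.141, -0.0, 0.23]
contact_force: [1.1, -0.0, -0.0]
grip_width: 54.8
finger_force: 0.0
time: 1.58
tool_pos: [505.0, -20.3, 232.3]
tcp_rot: [-3.14, -0.001, 0.17]
contact_force: [-0.8, -0.6, 0.5]
grip_width: 54.9
finger_force: 0.0
[[ 593.99737005 -491.07657498]
 [ 546.91328323  505.37753879]]
(262, 183, 22, 15) (array([496.2, -26.7]), array([80. , 22.6]), 13.7)
```

View pics/s1.png

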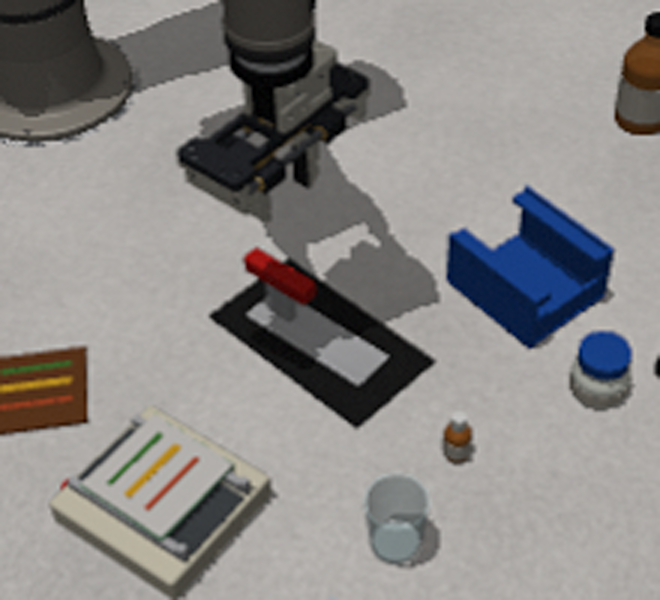

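The gripper stands open above the lifter's red grip (crop (280,275)) and everything else is undisturbed. Descending and gripping.

```bash
python3 -m creep '-0.004 -0.006 -0.025 0 0 0 60;0 0 -0.03 0 0 0 60;0 0 -0.03 0 0 0 60;0 0 -0.02 0 0 0 60;0 0 -0.012 0 0 0 60;0 0 -0.005 0 0 0 60;0 0 0 0 0 0 60;0 0 0 0 0 0 60'
python3 -m creep '0 0 0 0 0 0 20;0 0 0 0 0 0 0;0 0 0 0 0 0 0;0 0 0 0 0 0 0;0 0 0 0 0 0 0;0 0 0 0 0 0 0;0 0 0 0 0 0 0;0 0 0 0 0 0 0'
```

```text
time: 2.3
tool_pos: [498.7, -31.9, 111.8]
tcp_rot: [3.141, -0.001, 0.165]
contact_force: [-0.6, 0.5, 0.6]
grip_width: 54.7
finger_force: 0.0
time: 2.97
tool_pos: [498.5, -31.2, 111.4]
tcp_rot: [-3.142, 0.0, 0.165]
contact_force: [-0.9, 2.0, 2.3]
grip_width: 22.0
finger_force: 30.0
```

```bash
python3 -m creep '0 0 0.01 0 0 0 0;0 0 0.02 0 0 0 0;0 0 0.025 0 0 0 0;0 0 0.025 0 0 0 0;0 0 0 0 0 0 0'
python3 -m creep '-0.0108 -0.0343 0 0 0 0.0056 0;-0.0108 -0.0343 0 0 0 0.0056 0;-0.0108 -0.0343 0 0 0 0.0056 0;-0.0108 -0.0343 0 0 0 0.0056 0;-0.0108 -0.0343 0 0 0 0.0056 0;-0.0108 -0.0343 0 0 0 0.0056 0;-0.0108 -0.0343 0 0 0 0.0056 0;-0.0108 -0.0343 0 0 0 0.0056 0'
python3 -m creep '0 0 -0.015 0 0 0 0;0 0 -0.015 0 0 0 0;0 0 0 0 0 0 0;0 0 0 0 0 0 0'
python3 - <<'E'
from h import *
t=viewer.capture("top"); s=viewer.capture("scene")
a=cv2.resize(s[170:300,165:300,::-1],None,fx=4.4,fy=4.4,interpolation=cv2.INTER_CUBIC)
b=cv2.resize(t[165:275,370:430,::-1],None,fx=5.2,fy=5.2,interpolation=cv2.INTER_CUBIC)
print(a.shape,b.shape)
b=b[:572];b=np.vstack([b,np.zeros((max(0,572-b.shape[0]),b.shape[1],3),np.uint8)])
cv2.imwrite("pics/p2.png",np.hstack([a[:,:485],b])[:600])
E
```

```text
time: 3.38
tool_pos: [500.6, -31.8, 195.9]
tcp_rot: [3.138, -0.008, 0.165]
contact_force: [1.7, -0.6, -3.1]
grip_width: 21.5
finger_force: 30.0
time: 4.05
tool_pos: [410.9, -307.0, 190.5]
tcp_rot: [-3.14, 0.001, 0.21]
contact_force: [0.9, -0.4, -3.4]
grip_width: 21.7
finger_force: 30.0
time: 4.38
tool_pos: [411.5, -305.2, 160.2]
tcp_rot: [-3.139, 0.002, 0.21]
contact_force: [-0.1, 0.3, -3.1]
grip_width: 22.0
finger_force: 30.0
(572, 594, 3) (572, 312, 3)
```

View pics/p2.png

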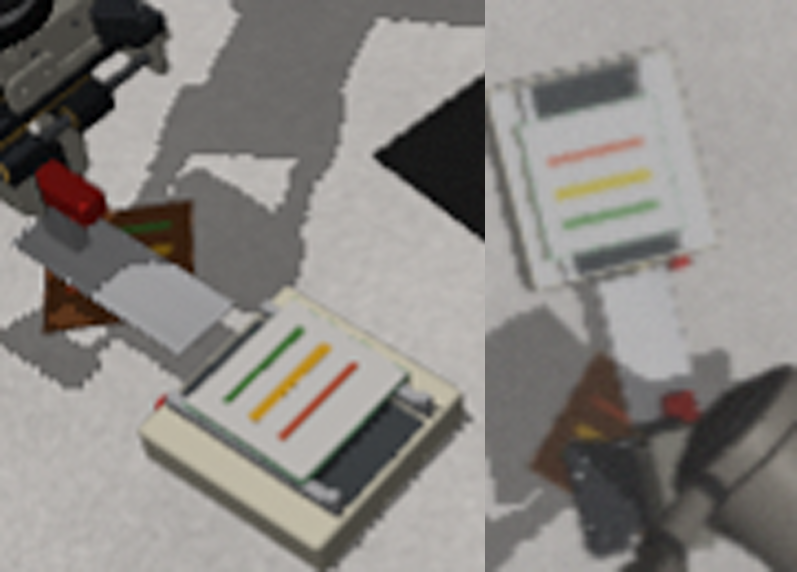

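The left panel (scene) shows the blade level in front of the dryer, with tip corners at (235,305) and (180,353), and the plate corners at about (275,310), (408,375), (305,480) and (190,398). The right panel (top) shows the tip at (605,287)–(663,273), just in front of the dryer.

```bash
python3 - <<'E'
from h import *
T=lambda L:(np.array(L)-[485,0]+.5)/5.2-.5+[370,165]
S=lambda L:(np.array(L)+.5)/4.4-.5+[165,170]
f=lambda n,P:print(n,np.round(P[:,:2],1).tolist())
f("tip scene",onz("scene",S([(235,305),(180,353)]),53))
f("tip top",onz("top",T([(605,287),(663,273)]),53))
f("plate scene",onz("scene",S([(285,312),(408,375),(305,480),(190,398)]),46))
f("bands scene",onz("scene",S([(265,365),(290,382),(319,402)]),46))
f("bands top",onz("top",T([(612,215),(604,186),(597,153)]),46))
f("channel top rear corners,front corners",onz("top",T([(535,84),(637,68),(575,270),(678,237)]),32))
E
```

```text
tip scene [[533.6, -256.4], [541.7, -303.3]]
tip top [[528.8, -258.2], [537.8, -299.6]]
plate scene [[554.9, -233.7], [647.5, -205.8], [666.1, -298.4], [569.8, -315.9]]
bands scene [[580.6, -267.3], [601.8, -263.4], [626.2, -259.0]]
bands top [[579.9, -265.9], [600.7, -260.9], [624.3, -256.6]]
channel top rear corners,front corners [[676.1, -215.8], [686.0, -289.9], [541.5, -240.5], [563.5, -315.3]]
```

```bash
python3 -m creep '0 0 -0.007 0 0 0 0;0 0 -0.0073 0 0 0 0;0 0 0 0 0 0 0;0 0 0 0 0 0 0'
python3 -m creep '0.0076 0.0016 0 0 0 0 0;0.0076 0.0016 0 0 0 0 0;0.0076 0.0016 0 0 0 0 0;0.0076 0.0016 0 0 0 0 0;0 0 0 0 0 0 0;0 0 0 0 0 0 0'
python3 - <<'E'
from h import *
t=viewer.capture("top"); s=viewer.capture("scene")
cv2.imwrite("pics/p3.png",cv2.resize(s[190:270,180:280,::-1],None,fx=7.4,fy=7.4,interpolation=cv2.INTER_CUBIC))
E
```

```text
time: 4.82
tool_pos: [412.1, -305.3, 146.5]
tcp_rot: [-3.141, 0.001, 0.211]
contact_force: [0.6, -0.7, -3.2]
grip_width: 22.1
finger_force: 30.0
time: 5.32
tool_pos: [443.1, -299.0, 146.9]
tcp_rot: [3.141, 0.0, 0.211]
contact_force: [-0.5, 0.6, -2.5]
grip_width: 22.1
finger_force: 30.0
```

View pics/p3.png

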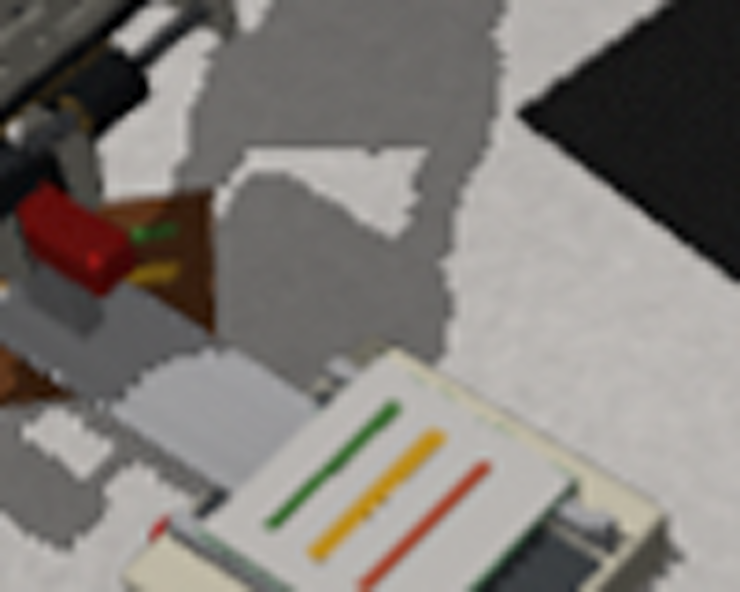

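The blade's tip has gone under the plate's front edge, crossing it at about (320,400)–(230,490), centred between the two ribs. The plate is undisturbed.

```bash
python3 -m creep '0.0076 0.0016 0 0 0 0 0;0.0076 0.0016 0 0 0 0 0;0.0076 0.0016 0 0 0 0 0;0.0076 0.0016 0 0 0 0 0;0.0076 0.0016 0 0 0 0 0;0.0076 0.0016 0 0 0 0 0'
python3 -m creep '0.0076 0.0016 0 0 0 0 0;0.0076 0.0016 0 0 0 0 0;0.0076 0.0016 0 0 0 0 0;0.0076 0.0016 0 0 0 0 0;0.0056 0.0013 0 0 0 0 0;0 0 0 0 0 0 0;0 0 0 0 0 0 0'
python3 - <<'E'
from h import *
t=viewer.capture("top"); s=viewer.capture("scene")
a=cv2.resize(s[190:270,190:275,::-1],None,fx=6.5,fy=6.5,interpolation=cv2.INTER_CUBIC)
b=cv2.resize(t[165:245,365:420,::-1],None,fx=6.5,fy=6.5,interpolation=cv2.INTER_CUBIC)
cv2.imwrite("pics/p4.png",np.hstack([a[:,:500],b[:,:300]]))
E
```

```text
time: 5.92
tool_pos: [489.1, -289.4, 146.9]
tcp_rot: [3.142, -0.0, 0.21]
contact_force: [0.4, -0.2, -2.1]
grip_width: 21.8
finger_force: 30.0
time: 6.5
tool_pos: [524.3, -281.8, 146.8]
tcp_rot: [-3.142, 0.0, 0.211]
contact_force: [-0.2, 0.2, -2.8]
grip_width: 21.7
finger_force: 30.0
```

View pics/p4.png

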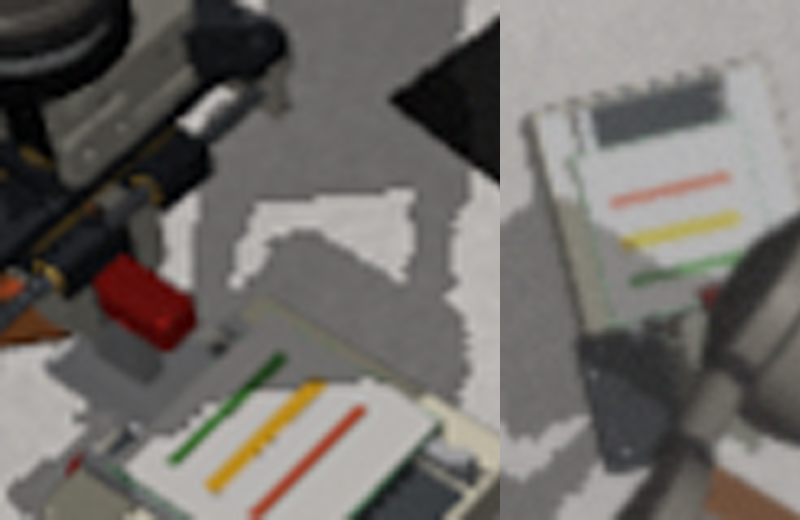

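The blade is under the plate. The post stands about 15 mm short of the plate's front edge (left panel, around (165,370)), and the plate has not moved. I go 8 mm further, then lift slowly.

```bash
python3 -m creep '0.004 0.0008 0 0 0 0 0;0.004 0.0008 0 0 0 0 0;0 0 0.001 0 0 0 0;0 0 0.001 0 0 0 0;0 0 0.001 0 0 0 0;0 0 0.001 0 0 0 0;0 0 0.001 0 0 0 0;0 0 0.001 0 0 0 0'
python3 -m creep '0 0 0.002 0 0 0 0;0 0 0.002 0 0 0 0;0 0 0.002 0 0 0 0;0 0 0.003 0 0 0 0;0 0 0.003 0 0 0 0;0 0 0.004 0 0 0 0;0 0 0.004 0 0 0 0;0 0 0.003 0 0 0 0'
python3 -m creep '0 0 0.003 0 0 0 0;0 0 0.004 0 0 0 0;0 0 0.005 0 0 0 0;0 0 0.005 0 0 0 0;0 0 0.004 0 0 0 0;0 0 0.002 0 0 0 0;0 0 0 0 0 0 0;0 0 0 0 0 0 0'
python3 - <<'E'
from h import *
print(readout.get_obs()["moment"])
t=viewer.capture("top"); s=viewer.capture("scene")
a=cv2.resize(s[180:270,190:280,::-1],None,fx=6,fy=6,interpolation=cv2.INTER_CUBIC)
b=cv2.resize(t[165:245,370:412,::-1],None,fx=6,fy=6,interpolation=cv2.INTER_CUBIC)
b=np.vstack([b,np.zeros((60,b.shape[1],3),np.uint8)])
cv2.imwrite("pics/p5.png",np.hstack([a,b]))
E
```

```text
time: 7.27
tool_pos: [532.1, -280.4, 153.0]
tcp_rot: [3.142, 0.0, 0.21]
contact_force: [-0.1, -0.5, -3.5]
grip_width: 21.8
finger_force: 30.0
time: 7.93
tool_pos: [532.3, -280.5, 176.6]
tcp_rot: [3.141, -0.0, 0.21]
contact_force: [1.0, -0.1, -2.9]
grip_width: 21.7
finger_force: 30.0
time: 8.6
tool_pos: [532.1, -280.4, 199.0]
tcp_rot: [3.141, -0.0, 0.21]
contact_force: [-0.1, 0.2, -3.0]
grip_width: 22.3
finger_force: 30.0
[-0.00756971  0.16012436 -0.00270513]
```

View pics/p5.png

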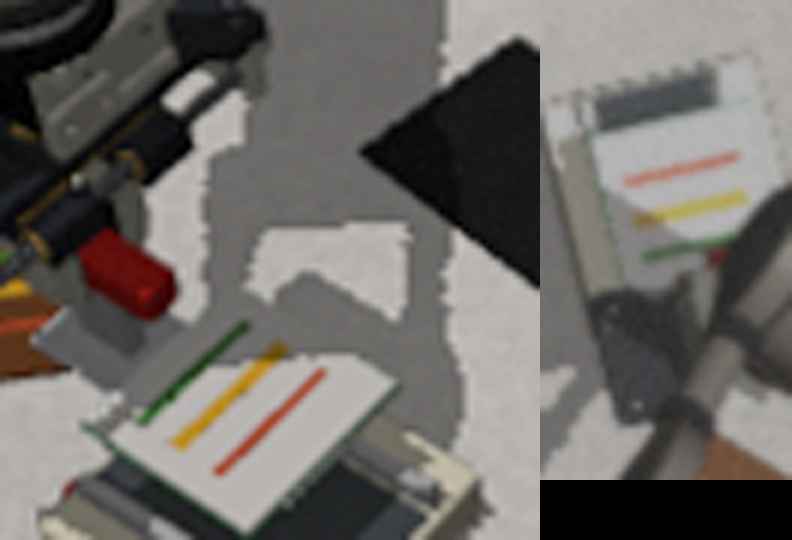

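The plate is clear of the dryer and lies flat on the blade. Its corners in the scene panel are at (400,382), (248,533) and (85,428), and the dryer's ribs show bare below it.

```bash
python3 - <<'E'
from h import *
S=lambda L:(np.array(L)+.5)/6-.5+[190,180]
T=lambda L:(np.array(L)-[540,0]+.5)/6-.5+[370,165]
P=onz("scene",S([(400,382),(248,533),(85,428),(182,446),(230,396),(269,421),(245,323)]),96.6)[:,:2];print(P.round(1).tolist())
for z in (90,96.6,103): print(z,onz("top",T([(586,135),(752,101),(618,278),(682,169),(692,209)]),z)[:,:2].round(1).tolist(), onz("scene",S([(400,382),(248,533),(85,428)]),z)[:,:2].round(1).tolist())
d=P[0]-P[1];print(np.linalg.norm(d),np.degrees(np.arctan2(-d[0],d[1])),np.linalg.norm(P[1]-P[2]),np.degrees(np.arctan2(*(P[1]-P[2])[::-1])),"centre",(P[0]+P[2])/2)
yaw=.21;o=np.array([532.1,-280.4]);u=np.array([np.cos(yaw),np.sin(yaw)]);v=np.array([-u[1],u[0]])
c=(P[0]+P[2])/2-o;print("rel TCP along,left",c@u,c@v)
E
```

```text
[[646.6, -203.6], [665.9, -300.3], [573.0, -320.7], [609.7, -295.0], [601.7, -263.9], [624.4, -259.2], [572.6, -235.0]]
90 [[647.6, -200.1], [665.9, -300.6], [561.4, -216.7], [625.9, -257.1], [601.7, -262.3]] [[642.3, -201.0], [661.8, -298.3], [568.2, -318.9]]
96.6 [[647.1, -199.2], [665.3, -299.3], [561.2, -215.7], [625.4, -256.0], [601.4, -261.2]] [[646.6, -203.6], [665.9, -300.3], [573.0, -320.7]]
103 [[646.6, -198.4], [664.7, -298.0], [561.1, -214.8], [625.0, -254.9], [601.1, -260.1]] [[650.7, -206.2], [669.9, -302.1], [577.6, -322.4]]
98.569358183463 11.343146441860773 95.15348563986383 12.400667588719612 centre [ 609.78888667 -262.1611279 ]
rel TCP along,left 79.78420634187307 1.6431632313161018
```

```bash
python3 -m creep '0.0016 0.004 0 0 0 -0.0096 0;0.0016 0.008 0 0 0 -0.0096 0;0.0016 0.012 0 0 0 -0.0096 0;0.0016 0.016 0 0 0 -0.0096 0;0.0016 0.02 0 0 0 -0.0096 0;0.0016 0.022 0 0 0 -0.0096 0;0.0016 0.022 0 0 0 -0.0096 0;0.0016 0.022 0 0 0 -0.0096 0'
python3 -m creep '0.0016 0.024 0 0 0 -0.0096 0;0.0016 0.024 0 0 0 -0.0096 0;0.0016 0.024 0 0 0 -0.0096 0;0.0016 0.024 0 0 0 -0.0096 0;0.0016 0.024 0 0 0 -0.0096 0;0.0016 0.024 0 0 0 -0.0096 0;0.0016 0.024 0 0 0 -0.0096 0;0.0016 0.024 0 0 0 -0.0096 0'
python3 -m creep '0.0017 0.022 0 0 0 -0.0096 0;0.0017 0.022 0 0 0 -0.0096 0;0.0017 0.022 0 0 0 -0.0096 0;0.0017 0.02 0 0 0 -0.0096 0;0.0017 0.018 0 0 0 -0.0096 0;0.0017 0.014 0 0 0 -0.0096 0;0.0017 0.012 0 0 0 -0.0096 0;0.0017 0.01 0 0 0 -0.0096 0'
python3 -m creep '0 0.008 0 0 0 0 0;0 0.004 0 0 0 0 0;0 0.001 0 0 0 0 0;0 0 0 0 0 0 0;0 0 0 0 0 0 0'
python3 - <<'E'
from h import *
t=viewer.capture("top"); s=viewer.capture("scene")
np.savez("hov.npz",t=t,s=s)
def cls(im):
    h=cv2.cvtColor(im,cv2.COLOR_RGB2HSV)
    o=np.full(h.shape[:2],'.');o[(h[...,1]<40)&(h[...,2]>140)]='W';o[h[...,2]<70]='k'
    o[(h[...,0]>100)&(h[...,0]<128)&(h[...,1]>110)]='B'; o[(h[...,0]>28)&(h[...,0]<95)&(h[...,1]>30)]='g'; o[((h[...,0]<12)|(h[...,0]>170))&(h[...,1]>80)]='r'
    return o
for r in cls(t)[165:222,245:300]: print(''.join(r))
E
```

```text
time: 9.37
tool_pos: [544.9, -152.6, 198.8]
tcp_rot: [-3.141, 0.0, 0.132]
contact_force: [0.0, 0.3, -2.5]
grip_width: 21.9
finger_force: 30.0
time: 10.03
tool_pos: [557.4, 39.6, 198.9]
tcp_rot: [-3.141, 0.0, 0.056]
contact_force: [0.6, -0.1, -2.4]
grip_width: 21.5
finger_force: 30.0
time: 10.7
tool_pos: [570.8, 179.5, 198.8]
tcp_rot: [-3.141, 0.001, -0.02]
contact_force: [-0.5, 1.1, -4.2]
grip_width: 21.7
finger_force: 30.0
time: 11.12
tool_pos: [571.3, 190.2, 198.9]
tcp_rot: [3.141, 0.0, -0.021]
contact_force: [-0.2, -0.4, -3.3]
grip_width: 21.3
finger_force: 30.0
WWWWWWWWWWWWWWWWWWWWWWWWWWWWWWWWWWWWWWWWWWWWWWWWWWWWWWW
WWWWWWWWWWWWWWWWWWWWWWWWWWWWWWWWWWWWWWWWWWWWWWWWWWWWWWW
WWWWWWWWWWWWWWWWWWWWWWWWWWWWWWWWWWWWWWWWWWWWWWWWWWWWWWW
WWWWWWWWWWWWWWWWWWWWWWWWWWWWWWWWWWWWWWWWWWWWWWWWWWWWWWW
WWWWWWWWWWWWWWWWWWWWWWWWWWWWWWWWWWWWWWWWWWWWWWWWWWWWWWW
WWWWWWWWWWWWWWWWWWWWWWWWWWWWWWWWWWWWWWWWWWWWWWWWWWWWWWW
WWWWWWWWWWWWWWWWWWWWWWWWWWWWWWWWWWWWWWWWWWWWWWWWWWWWWWW
WWWWWWWWW......WWWWWWWWWWWWWWWWWWWW......WWWWWWWWWWWWWW
WWWWWWWWWBBBBBB.WWWWWWWWWWWWWWWWW..BBBBB..WWWWWWWWWWWWW
WWWWWWWW.BBBBBB.........
[... 1963 characters left out ...]
.kkkk.W.....kkkkkkkk.WWWWWWW
............................kkkk.W.....kkkkkkkk.WWWWWWW
.....................k......kkkk.......kkkkkkkk.WWWWWWW
............................kkkk.......kkkkkkkk.WWWWWWW
.............................kkk.......kkkkkkkk.WWWWWWW
......................k......kkk.......kkkkkk...WWWWWWW
......................k.....kkkk......kkkkkkkk..WWWWWWW
.........................kkkkkkkkkkkk..kkkkkkkk.WWWWWWW
......................kkkkkkkkkkkkkkkkkkkkk.kkk.WWWWWWW
......................kkkkkkkkkkk.....kkkkk.kkk.WWWWWWW
......................kkkkkkkkkk........kkkkkk..WWWWWWW
....................rrrkk.....kk.WWWWWW.........WWWWWWW
.......................kk.......WWWWWWWWWWWWWWWWWWWWWWW
```

```bash
python3 - <<'E'
from h import *
d=np.load("hov.npz");t=d["t"].astype(int)
print("cols",[(250+i,*map(int,v)) for i,v in enumerate(t[177:182,250:258].mean(0))])
print("cols",[(279+i,*map(int,v)) for i,v in enumerate(t[177:182,279:291].mean(0))])
print("rows",[(170+i,*map(int,v)) for i,v in enumerate(t[170:179,262:276].mean(1))])
# scene
s=d["s"];h=cv2.cvtColor(s,cv2.COLOR_RGB2HSV)
o=np.full(h.shape[:2],'.');o[(h[...,1]<40)&(h[...,2]>140)]='W';o[h[...,2]<70]='k'
o[(h[...,0]>100)&(h[...,0]<128)&(h[...,1]>110)]='B'; o[(h[...,0]>28)&(h[...,0]<95)&(h[...,1]>30)]='g'; o[((h[...,0]<12)|(h[...,0]>170))&(h[...,1]>80)]='r'
for i,r in enumerate(o[140:215,312:395]): print(140+i,''.join(r))
E
```

```text
cols [(250, 170, 168, 165), (251, 168, 165, 163), (252, 162, 161, 162), (253, 115, 127, 152), (254, 87, 101, 129), (255, 164, 164, 168), (256, 173, 173, 174), (257, 173, 173, 174)]
cols [(279, 173, 173, 174), (280, 174, 173, 174), (281, 164, 165, 169), (282, 97, 119, 143), (283, 64, 90, 146), (284, 55, 78, 130), (285, 48, 59, 91), (286, 66, 68, 81), (287, 131, 132, 134), (288, 166, 163, 162), (289, 169, 166, 164), (290, 167, 165, 164)]
rows [(170, 172, 170, 167), (171, 171, 169, 166), (172, 169, 166, 165), (173, 148, 151, 160), (174, 99, 110, 137), (175, 99, 112, 124), (176, 152, 155, 156), (177, 172, 172, 172), (178, 174, 174, 175)]
140 ..kkBkkkkkkkkkkkkkkkkkkkkkkkkkkkkkkk......WWWWWWWWWWWWWWWWWWWWWWWWWWWWWWW.kkkk.....
141 .kkkkkkkkkkkkkkkkkkkkkkkkkkkkkkkkgkk..WWWWWWWWWWWWWWWWWWWWWWWWWWWWWWWWWWWWkkkkkkk..
142 .kkk.kkkkkkkkkkkkkkkkkkkk.kkkkkkkkkk..WWWWWWWWWWWWWWWWWWWWWWWWWWWWWWWWWWWW.kkkkkkkk
143 .kk...kkkkkkkkkkkkkkkkkkkkkkkkkkkkkk..WWWWWWWWWWWWWWWWWWWWWWWWWWWWWWWWWWWWWWkkkkkkk
144 .......kkgkkkkkkkkkkkkkkk...kkkkkkk...WWWWWWWWWWWWWWWWWWWWWWWWWWWWWWWWWWWWWWWW.kkkk
145 .........kkkkk
[... 5441 characters left out ...]
 WWWWWWWWWWWWWWWWWWWWWWWWWWWWWWWWW.BBBBBBBBBBBBBBBBBBBBBBB.WWWWWWWWWWWWWWWWWWWWWWWWW
208 WWWWWWWWWWWWWWWWWWWWWWWWWWWWWWWWWW.BBBBBBBBBBBBBBBBBBBBB.WWWWWWWWWWWWWWWWWWWWWWWWWW
209 WWWWWWWWWWWWWWWWWWWWWWWWWWWWWWWWWWW..BBBBBBBBBBBBBBBBB.WWWWWWWWWWWWWWWWWWWWWWWWWWWW
210 WWWWWWWWWWWWWWWWWWWWWWWWWWWWWWWWWWWW.BBBBBBBBBBBBBBBB.WWWWWWWWWWW.......WWWWWWWWWWW
211 ..WWWWWWWWWWWWWWWWWWWWWWWWWWWWWWWWWWWW.BBBBBBBBBBBB..WWWWWWWWWWW.BBBBBBBB..WWWWWWWW
212 kk.WWWWWWWWWWWWWWWWWWWWWWWWWWWWWWWWWWWW.BBBBBBBBBB...WWWWWWWWWWBBBBBBBBBBBB.WWWWWWW
213 kkk.WWWWWWWWWWWWWWWWWWWWWWWWWWWWWWWWWWWW.BBBBBBB....WWWWWWWWWWBBBBBBBBBBBBBB.WWWWWW
214 kkkk..WWWWWWWWWWWWWWWWWWWWWWWWWWWWWWWWWWW.BBBBB....WWWWWWWWWW.BBBBBBBBBBBBBBB.WWWWW
```

```bash
python3 - <<'E'
from h import *
d=np.load("hov.npz");t=d["t"].astype(int)
print("rows lip",[(168+i,int(v)) for i,v in enumerate(t[168:178,256:259].mean((1))[:,0])],[(168+i,int(v)) for i,v in enumerate(t[168:178,281:284].mean((1))[:,0])])
f=lambda n,px,z:print(n,onz("top" if n[0]=="t" else "scene",px,z)[:,:2].round(1).tolist())
f("t plate L R rearmid",[(254.6,180),(281.4,180),(268,175.75)],96.6)
f("t rack L R rearL",[(253,180),(284.8,180),(257,172.3)],75)
# scene: plate right/rear/left corners from fitted lines of 'g' edges
f("s plate rightcorner(front-right), rear-right, rear-left",[(335,175),(357,192),(379.5,175.5)],95)
# scene rack: near corner etc top lips
f("s rack front-right, rear-right(lip top)",[(329.5,177.5),],75)
E
```

```text
rows lip [(168, 167), (169, 168), (170, 165), (171, 133), (172, 84), (173, 60), (174, 61), (175, 89), (176, 150), (177, 171)] [(168, 170), (169, 168), (170, 167), (171, 146), (172, 97), (173, 64), (174, 61), (175, 71), (176, 98), (177, 109)]
t plate L R rearmid [[682.9, 242.0], [680.5, 144.7], [697.1, 193.1]]
t rack L R rearL [[685.3, 251.6], [682.5, 134.5], [713.4, 236.5]]
s plate rightcorner(front-right), rear-right, rear-left [[602.5, 140.4], [698.7, 137.6], [697.5, 241.6]]
s rack front-right, rear-right(lip top) [[585.0, 134.7]]
```

```bash
python3 -m creep '0.001 0 -0.002 0 0 0 0;0.001 0 -0.004 0 0 0 0;0 0 -0.004 0 0 0 0;0 0 -0.004 0 0 0 0;0 0 -0.003 0 0 0 0;0 0 -0.002 0 0 0 0;0 0 -0.001 0 0 0 0;0 0 -0.001 0 0 0 0'
python3 -m creep '0 0 -0.0007 0 0 0 0;0 0 -0.0007 0 0 0 0;0 0 -0.0007 0 0 0 0;0 0 -0.0007 0 0 0 0;0 0 -0.0007 0 0 0 0;0 0 -0.0007 0 0 0 0;0 0 -0.001 0 0 0 0;0 0 -0.001 0 0 0 0'
python3 -m creep '0 0 -0.001 0 0 0 0;0 0 -0.0015 0 0 0 0;0 0 -0.002 0 0 0 0;0 0 -0.001 0 0 0 0;0 0 0 0 0 0 0;0 0 0 0 0 0 0'
python3 - <<'E'
from h import *
print(readout.get_obs()["moment"])
t=viewer.capture("top"); s=viewer.capture("scene")
a=cv2.resize(s[135:220,310:395,::-1],None,fx=6,fy=6,interpolation=cv2.INTER_CUBIC)
b=cv2.resize(t[165:205,245:293,::-1],None,fx=6,fy=6,interpolation=cv2.INTER_CUBIC)
b=np.vstack([b,np.zeros((a.shape[0]-b.shape[0],b.shape[1],3),np.uint8)])
cv2.imwrite("pics/p6.png",np.hstack([a,b])[:, :800])
E
```

```text
time: 11.88
tool_pos: [573.4, 190.6, 177.8]
tcp_rot: [3.141, 0.0, -0.02]
contact_force: [0.4, -0.2, -3.2]
grip_width: 21.9
finger_force: 30.0
time: 12.55
tool_pos: [573.4, 190.6, 171.7]
tcp_rot: [3.142, -0.0, -0.02]
contact_force: [-0.1, -0.5, -2.3]
grip_width: 21.8
finger_force: 30.0
time: 13.05
tool_pos: [573.3, 190.6, 166.1]
tcp_rot: [3.141, 0.0, -0.02]
contact_force: [-0.4, -0.0, -2.3]
grip_width: 21.8
finger_force: 30.0
[0.03146027 0.07968411 0.04692267]
```

View pics/p6.png

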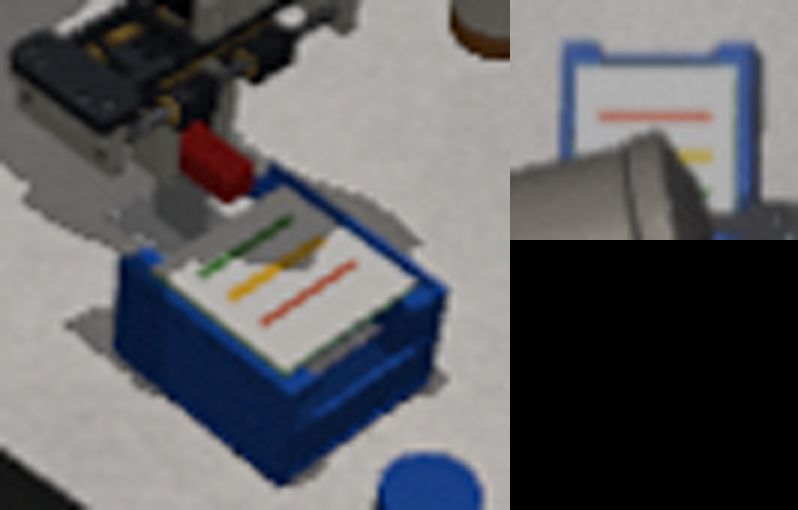

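The last picture shows the plate flat on both ledges between the lips (scene panel corners (165,268), (290,372) and (415,285)). The wrist force dropped by 1 N, so the plate's weight is off the blade. Withdrawing.

```bash
python3 -m creep '-0.002 0 0 0 0 0 0;-0.005 0.0001 0 0 0 0 0;-0.008 0.0002 0 0 0 0 0;-0.01 0.0002 0 0 0 0 0;-0.01 0.0002 0 0 0 0 0;-0.01 0.0002 0 0 0 0 0;-0.01 0.0002 0 0 0 0 0;-0.01 0.0002 0 0 0 0 0'
python3 -m creep '-0.012 0.0002 0 0 0 0 0;-0.012 0.0002 0 0 0 0 0;-0.012 0.0002 0 0 0 0 0;-0.012 0.0002 0 0 0 0 0;-0.012 0.0003 0 0 0 0 0;-0.01 0.0002 0 0 0 0 0;-0.008 0 0 0 0 0 0;0 0 0 0 0 0 0'
python3 - <<'E'
from h import *
t=viewer.capture("top")
h=cv2.cvtColor(t,cv2.COLOR_RGB2HSV)
o=np.full(h.shape[:2],'.');o[(h[...,1]<40)&(h[...,2]>140)]='W';o[h[...,2]<70]='k'
o[(h[...,0]>100)&(h[...,0]<128)&(h[...,1]>110)]='B'; o[(h[...,0]>28)&(h[...,0]<95)&(h[...,1]>30)]='g'; o[((h[...,0]<12)|(h[...,0]>170))&(h[...,1]>80)]='r'
for r in o[168:222,248:292]: print(''.join(r))
E
```

```text
time: 13.82
tool_pos: [507.1, 191.9, 166.3]
tcp_rot: [3.141, 0.0, -0.02]
contact_force: [0.2, 0.1, -2.0]
grip_width: 21.8
finger_force: 30.0
time: 14.48
tool_pos: [428.5, 193.2, 166.3]
tcp_rot: [3.141, 0.001, -0.02]
contact_force: [0.7, -0.4, -2.8]
grip_width: 21.8
finger_force: 30.0
WWWWWWWWWWWWWWWWWWWWWWWWWWWWWWWWWWWWWWWWWWWW
WWWWWWWWWWWWWWWWWWWWWWWWWWWWWWWWWWWWWWWWWWWW
WWWWWWWWWWWWWWWWWWWWWWWWWWWWWWWWWWWWWWWWWWWW
WWWWWWWW..WWWWWWWWWWWWWWWWWWWWWWWWWWWWWWWWWW
WWWWWW......WWWWWWWWWWWWWWWWWWW.......WWWWWW
WWWWWWBBBBBB.WWWWWWWWWWWWWWWWW..BBBBB..WWWWW
WWWWW.BBBBBB...................BBBBBBB.WWWWW
WWWWW.BB...........................BBB..WWWW
WWWWW.BBWWWWWWWWWWWWWWWWWWWWWWWWWW.BBB..WWWW
WWWWW.B.WWWWWWWWWWWWWWWWWWWWWWWWWWWBBB..WWWW
WWWWW.B.WWWWWWWWWWWWWWWWWWWWWWWWWWWBBB..WWWW
WWWWW.B.WWWWWWWWWWWWWWWWWWWWWWWWWW.BBB..WWWW
WWWWW.B.WWWWWWWWWWWWWWWWWWWWWWWWWW.BB...WWWW
WWWWW.B.WWWWWWWWWWWWWWWWWWWWWWWWWW.BB...WWWW
WWWWW.B.WWWWWWWWWWWWWWWWWWWWWWWWWWgBB...WWWW
WWWWW.B.WWWW..................WWWWgBB...WWWW
WWWWW.B.WWWWrrrrrrrrrrrrrrrrrr.WWW.BB...WWWW
WWWWW.B.WWWWWWWWWWWWWWWWWWWWWWWWWW.BB...WWWW
WWWWW
[... 914 characters left out ...]
BBBBBBBBBBBBBBBBBB..WWWWW
WWWWWW...................BBBBBBBBBBB...WWWWW
WWWWWWWWWWWWWWWWWWWWWWWWWWWWWWWWWWWWW.WWWWWW
WWWWWWWWWWWWWWWWWWWWWWWWWWWWWWWWWWWWWWWWWWWW
WWWWWWWWWWWWWWWWWWWWWWWWWWWWWWWWWWWWWWWWWWWW
WWWWWWWWWWWWWWWWWWWWWWWWWWWWWWWWWWWWWWWWWWWW
WWWWWWWWWWWWWWWWWWWWWWWWWWWWWWWWWWWWWWWWWWWW
WWWWWWWWWWWWWWWWWWWWWWWWWWWWWWWWWWWWWWWWWWWW
WWWWWWWWWWWWWWWW.............WWWWWWWWWWWWWWW
WWWWWWWWWWWWWWWWWWWWWWWWWWWWWWWWWWWWWWWWWWWW
WWWWWWWWWWWWWWWWWWWWWWWWWWWWWWWWWWWWWWWWWWWW
WWWWWWWWWWWWWWWWWWWWWWWWWWWWWWWWWWWWWWWWWWWW
WWWWWWWWWWWWWWWWWWWWWWWWWWWWWWWWWWWWWWWWWWWW
WWWWWWWWWWWWWWWWWWWWWWWWWWWWWWWWWWWWWWWWWWWW
WWWWWWWWWWWWWWWWWWWWWWWWWWWWWWWWWWWWWWWWWWWW
WWWWWWWWWWWWWWWWWWWWWWWWWWWWWWWWWWWWWWWWWWWW
```

The plate lies square between the lips and the lifter is fully out. Returning it to the mat.

```bash
python3 -m creep '0 0 0.01 0 0 0 0;0 0 0.01 0 0 0 0;0 0 0.008 0 0 0 0;0 -0.006 0 0 0 0.0116 0;0 -0.012 0 0 0 0.0116 0;0 -0.016 0 0 0 0.0116 0;0 -0.016 0 0 0 0.0116 0;0 -0.016 0 0 0 0.0116 0'
python3 -m creep '0 -0.016 0 0 0 0.0116 0;0 -0.016 0 0 0 0.0116 0;0 -0.016 0 0 0 0.0116 0;0.007 -0.016 0 0 0 0.0116 0;0.007 -0.016 0 0 0 0.0116 0;0.007 -0.016 0 0 0 0.0116 0;0.007 -0.016 0 0 0 0.0116 0;0.007 -0.016 0 0 0 0.0116 0'
python3 -m creep '0.007 -0.012 0 0 0 0.0116 0;0.007 -0.01 0 0 0 0.0116 0;0.007 -0.006 0 0 0 0.0116 0;0.007 -0.002 -0.01 0 0 0 0;0.007 0 -0.015 0 0 0 0;0.007 0 -0.015 0 0 0 0;0 0 0 0 0 0 0;0 0 0 0 0 0 0'
```

```text
time: 15.2
tool_pos: [430.4, 126.1, 193.9]
tcp_rot: [3.141, 0.0, 0.039]
contact_force: [0.3, -0.3, -2.4]
grip_width: 21.8
finger_force: 30.0
time: 15.87
tool_pos: [465.6, -2.2, 193.9]
tcp_rot: [3.141, 0.0, 0.131]
contact_force: [0.1, -0.7, -2.7]
grip_width: 22.2
finger_force: 30.0
time: 16.53
tool_pos: [506.8, -30.4, 153.0]
tcp_rot: [-3.141, 0.003, 0.166]
contact_force: [0.3, -0.3, -3.2]
grip_width: 21.9
finger_force: 30.0
```

```bash
python3 -m creep '-0.002 0 -0.01 0 0 0 0;-0.002 0 -0.01 0 0 0 0;0 0 -0.008 0 0 0 0;0 0 -0.005 0 0 0 0;0 0 -0.003 0 0 0 0;0 0 -0.0015 0 0 0 0;0 0 0 0 0 0 0;0 0 0 0 0 0 0'
python3 -m creep '0 0 -0.001 0 0 0 0;0 0 -0.001 0 0 0 0;0 0 -0.001 0 0 0 0;0 0 -0.0006 0 0 0 0;0 0 0 0 0 0 0;0 0 0 0 0 0 0'
```

```text
time: 17.2
tool_pos: [503.6, -30.8, 117.1]
tcp_rot: [3.141, -0.001, 0.165]
contact_force: [-0.9, -0.0, -2.3]
grip_width: 21.9
finger_force: 30.0
time: 17.7
tool_pos: [503.4, -30.8, 113.1]
tcp_rot: [3.142, 0.0, 0.165]
contact_force: [0.5, -0.6, -2.8]
grip_width: 21.8
finger_force: 30.0
```

```bash
python3 -m creep '0 0 -0.0006 0 0 0 0;0 0 -0.0005 0 0 0 0;0 0 -0.0004 0 0 0 0;0 0 0 0 0 0 0;0 0 0 0 0 0 0'
```

```text
time: 18.12
tool_pos: [503.4, -30.8, 111.8]
tcp_rot: [3.141, -0.0, 0.165]
contact_force: [-1.1, 0.1, -0.9]
grip_width: 21.5
finger_force: 30.0
```

```bash
python3 -m creep '0 0 -0.0004 0 0 0 0;0 0 0 0 0 0 0;0 0 0 0 0 0 30;0 0 0 0 0 0 40;0 0 0 0 0 0 50;0 0 0 0 0 0 60;0 0 0 0 0 0 60;0 0 0 0 0 0 60'
python3 -m creep '0 0 0.005 0 0 0 60;0 0 0.01 0 0 0 60;0 0 0.02 0 0 0 60;0 0 0.03 0 0 0 60;0 0 0.03 0 0 0 60;0 0 0.03 0 0 0 60;0 0 0.03 0 0 0 60;0 0 0.02 0 0 0 60'
python3 -m creep '-0.03 -0.02 0 0 0 0 60;-0.03 -0.03 0 0 0 0 60;-0.03 -0.03 0 0 0 0 60;-0.02 -0.03 0 0 0 0 60;0 -0.03 0 0 0 0 60;0 -0.03 0 0 0 0 60;0 -0.02 0 0 0 0 60;0 0 0 0 0 0 60'
python3 - <<'E'
from h import *
t=viewer.capture("top");s=viewer.capture("scene")
print("mat",rect("top",blob(t,(0,0,0),(180,255,50),(300,175,355,255)),2))
print("grip",rect("top",blob(t,(0,150,80),(8,255,255),(310,180,350,250)),61))
print("gripS",rect("scene",blob(s,(0,150,80),(8,255,255),(250,170,300,220)),61))
print("plate", t[190,254:290,0])
h=cv2.cvtColor(t,cv2.COLOR_RGB2HSV)
o=np.full(h.shape[:2],'.');o[(h[...,1]<40)&(h[...,2]>120)]='W';o[h[...,2]<60]='k'
o[((h[...,0]<12)|(h[...,0]>170))&(h[...,1]>80)]='r'
for r in o[183:250,305:352]: print(''.join(r))
E
```

```text
time: 18.78
tool_pos: [503.4, -30.8, 111.3]
tcp_rot: [3.141, -0.0, 0.165]
contact_force: [-0.2, 0.2, -0.0]
grip_width: 53.5
finger_force: 0.0
time: 19.45
tool_pos: [503.8, -30.8, 290.4]
tcp_rot: [3.14, -0.004, 0.165]
contact_force: [0.1, -0.0, -0.5]
grip_width: 55.1
finger_force: 0.0
time: 20.12
tool_pos: [394.3, -223.1, 287.3]
tcp_rot: [3.139, -0.001, 0.162]
contact_force: [-0.9, 0.1, 0.3]
grip_width: 54.8
finger_force: 0.0
mat (array([552. , -18.4]), array([210.3, 112.3]), 4.4)
grip (array([506.3, -27.8]), array([78.8, 17.8]), 12.0)
gripS (array([501.2, -27. ]), array([83. , 24.5]), 9.9)
plate [ 63  99 167 176 175 175 174 176 173 175 175 173 174 173 173 173 174 173
 174 171 174 175 174 174 174 175 175 168 118  67  62  52  82 160 169 167]
WWWWWWWWWWWWWWWWWWWWWWWWWWWWWWWWWWWWWWWWWWWWWWW
WWWWWWWWWWWWWWWWWWWWWWWWWWWWWWWWWWWWWWWWWWWWWWW
WWWWWWWWWWWWWWWWWWWWWWWWWWW........WWWWWWWWWWWW
WWWWWWWWWWWWWWWWWWWW............kk.WWWWWWWWWWWW
WWWWWWWWW..............k.kkkkkkkkk..WWWWWWWWWWW
WWWW........kkkkkkkkkkkkkkkkkkkkkkk.WWWWWWWWWWW
WWWW.kkkkkkkkkkkkkkkkkkkkkkkkkkkkkk.WWWWWWWWWWW
WWWW.kkkkkkkkk
[... 2165 characters left out ...]
k.W..rrrrrrr.kkkkkkkk.......
WWWWWWWWW.kkkkkkkkkk...krrrrrrrkkkkkkkkk.......
WWWWWWWWW.kkkkkkkkkkkkkkrrrrrrrkkkkkkkkk.......
WWWWWWWWW.kkkkkkkkkkkkkk.rrrrrrkkkkkkkkk.......
WWWWWWWWW.kkkkkkkkkkkkkkk.rr.kkkkkkkkkkkk......
WWWWWWWWW.kkkkkkkkkkkkkkkkkkkkkkkkkkkkkkk......
WWWWWWWWW.kkkkkkkkkkkkkkkkkkkkkkkkkkkkkkk......
WWWWWWWWW.kkkkkkkkkkkkkkkkkkkkkkkkkkk..........
WWWWWWWWW..kkkkkkkkkkkk........................
WWWWWWWWWW.k...........WWWWWWW.................
WWWWWWWWWW..WWWWWWWWWWWWWWWWWW.................
WWWWWWWWWWWWWWWWWWWWWWWWWWWWWW.................
WWWWWWWWWWWWWWWWWWWWWWWWWWWWWW.................
WWWWWWWWWWWWWWWWWWWWWWWWWWWWW.......W..........
WWWWWWWWWWWWWWWWWWWWWWWWWWWW......WWW..........
```

The lifter lies flat on its mat, the plate rests in the rack, and the robot is clear of everything.

```bash
python3 -c "
from plant import order
print(order.close_job())"
```

```text
the job is handed in; nothing more can be done
None
```

The job is handed in: in the last camera images the plate lies coated side up in the rack, between its lips, and the lifter is back flat on its mat. The arm took about 20 s of the 67 s allowed.

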